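# Isolator, then selector, on the steriliser's control box

## Task

Bring the instrument steriliser into service at its control box: ease the long isolator lever round, anticlockwise seen from above, until it comes up against its stop, which unlocks the selector; then turn the black selector bar clockwise as far as it goes and let go. Do it by feel and gently: do not force the lever against its stop or the selector against its lock or its end, and leave the things standing around where they are.

Things in the scene. Friction and masses are not known exactly. Their poses are not given: they have to be found in the camera images.
- unit: Steriliser control box: fixed brushed-steel housing, 220 (x) x 360 (y) x 90 mm high, two round gauges in its front face (-x). Origin: centre of its underside, on the table; z up. Its flat deck is at 90 mm. The isolator lever stands in the deck's +y half, the selector in its -y half.
- isolator_axis (a point): Upright turning axis of the isolator, at deck height, at (0, 75, 90) mm in the box's frame; round hub 38 mm diameter, 25 mm high, with a steel arm 16 mm wide, 6 to 16 mm above the deck. The lever turns anticlockwise seen from above, from its start (roughly along the box's +y, 72 to 151 degrees from its +x) towards the box's -x. It stays where it is left.
- lever_knob (a point): Upright black round handle at the isolator lever's end, 20 mm diameter, axis 85 mm from the turning axis, from the arm (its top 16 mm above the deck) up to 58 mm above the deck. This point is on the handle's axis, 40 mm above the deck; it moves with the lever. Swinging the lever takes about 4 N here; at the stop it rises at once by 4 N, then by about 3 N per mm.
- selector_axis (a point): The selector's upright turning axis, at deck height, at (0, -75, 90) mm in the box's frame. Fixed to the box.
- selector_grip (a point): Selector: a black bar grip 56 mm long, 14 mm wide, from 9 to 43 mm above the deck, on a round foot (48 mm diameter, top 9 mm above the deck). This point is on its turning axis, 28 mm above the deck; its x axis runs along the bar. At the start the bar runs along the box's x; to be gripped across its 14 mm width from above.
- selector (a joint): Turn of the selector in rad, 0 at the start, growing clockwise seen from above. Locked while the isolator is not at its stop: it gives about 0.05 rad and meets its lock. Freed, it turns against about 0.1 N m of friction to its rigid end at about 1.2 rad, and stays where it is left. It drives the bolt, 30 mm per rad.
- stop: The isolator's sprung stop, inside the box, unseen. The lever is clamped on its shaft at an unknown angle: the stop comes 45 to 90 degrees on from the start and is found by feel only. The selector frees in the last 2.5 degrees before it. It may bear at most 35 N (about 22 N at the handle, across the arm). Its origin, on the isolator's axis at table height, does not tell its place.
- bolt: The selector's locking bolt, a steel bar inside the box, unseen, sliding along the box's +y as the selector turns. It meets the isolator's cam when locked, and at the end of the selector's turn. It may bear at most 35 N, about 1.1 N m turned at the selector. Origin: its tip.
- vial: Bystander: small capped glass jar, 28 mm diameter, 45 mm high, standing on the box's deck near its back edge, between the two controls. Origin: centre of its underside.
- cup: Bystander: open steel cup, 68 mm diameter, 85 mm high, on the table beside the box at -y. Origin: centre of its underside.
- bottle: Bystander: amber bottle, 60 mm diameter, 130 mm high, on the table beside the box at -y. Origin: centre of its underside.
- tape: Bystander: roll of white tape lying flat, 70 mm diameter, 25 mm high, on the table beside the box at +y. Origin: centre of its underside.
- forceps: Bystander: steel forceps, 170 mm long, 10 mm high, lying on the table beside the box at +y. Origin: centre of its underside.
- jar: Bystander: glass jar with steel cap, 72 mm diameter, 70 mm high, on the table in front of the box to the left. Origin: centre of its underside.

How it is judged (in metres and radians):
On the way, in this order (a step that is already met when the one before it is completed fails the run):
1. the isolator lever has been swung round (its handle more than 50 mm from where it started) with the selector still at its start (below 0.15 rad) (distance of lever_knob from where it was at the start of the episode above 0.05 m and value of joint selector below 0.15 rad), for 0.1 s.
2. the selector has been turned to beyond 1.08 rad (value of joint selector above 1.08 rad), for 0.1 s.
At the end, for the whole second after the job is handed in: The selector stands clockwise at its end (beyond 1.08 rad of about 1.2) and at rest, which it can only do with the isolator at its stop; the lever's handle is more than 50 mm from where it started (value of joint selector above 1.08 rad and distance of lever_knob from where it was at the start of the episode above 0.05 m and velocity of joint selector below 0.05 rad/s); the robot touches nothing.
It fails at once if the isolator's stop bears more than 35 N (contact force between stop and anything else above 35 N).
It fails at once if the selector's bolt bears more than 35 N (forced against its lock or its end) (contact force between bolt and anything else above 35 N).
It fails at once if a bystander is moved by more than 30 mm (distance of any of vial, cup, bottle, tape, forceps, jar from where it was at the start of the episode above 0.03 m).
It also fails if it takes over 72 s, if anything falls off the work surface, if the arm or the gripper's body presses on something with over 40 N, if the wrist force passes 120 N, or if a joint passes its speed limit or range.

## Robot

A 6-joint arm with a two-finger parallel gripper is mounted at the origin on the work surface. World frame = base frame: x ahead of the robot, y to its left, z up, the work surface at z = 0. Lengths are in m, angles in degrees, forces in N, time in s.
With the tool pointing down it reaches from about 0.3 to 0.75 m from the base axis. Payload 8.5 kg.
Tool frame: the origin (TCP) lies on the mounting face of the last link; the fingertips stand 173 mm ahead of it and the grasp point (between the pads) lies 155 mm ahead of it (env.tips_ahead is the distance from the TCP to the fingertips, in m); z points along the fingers, x is the direction in which the jaws open and shut, and the axes are right-handed (so a half turn about z gives the same grasp; the last joint's range is limited). The gripper opens to 85 mm and grips with 20 to 120 N. Pads are 22 mm wide; open, the fingers measure 114 mm over their backs; the gripper's body (76 mm by 85 mm) begins 54 mm behind the grasp point. The pads swing forward as they close: fully open they stand 13 mm farther back than shut.
Start: joints at [-77.653, 21.807, 74.336, -0, 83.858, -12.336], TCP at [0.23, -0.5, 0.405] pointing down, gripper open.
Joint ranges: [-178.18, 178.18], [-50.72, 133.34], [12.68, 142.11], [-81.47, 261.47], [9.98, 163.14], [-165.26, 165.26]. Speed limits (degrees/s): [136.94, 136.94, 180, 180, 180, 180].

## Interface

Orientations are given as a 3x3 rotation matrix whose columns are the frame's x, y, z axes.
In Python, from rig import env gives the robot as it stands. The module is installed in compiled form; this text tells all that it offers.
- The arm moves only by the tool step_arm, never from a script. Its argument "increments" is a list of rows, each an object of numbers: "x", "y", "z": the shift along the tool's x, y, z in cm; "wx", "wy", "wz": the turn, a rotation vector about the tool's x, y, z in rad; "gripper": the finger opening in cm, from 0 to 8.54. A call has 1 to 20 rows; each row shifts and turns the commanded pose from where the row before left it, along the tool's axes as they then stand; what a row does not reach is not made up. A row lasts 1/10 s, in which the tool goes at most 50 mm and 8.59 degrees, less where a joint would pass 70% of its speed; a pose out of reach is approached as far as the arm can. A call with a gripper value outside its range is refused whole. The fingers move at their own pace and stop on an object; "newtons" is the grip in N (left out, the last holds). Time passes only in rows, so rows that do not move let the fingers close. It gives the time, the measured TCP pose, the force and the opening at its end, in the units of the state.
- env.observe(): the state, without advancing time (a new reading comes with each control period).
- env.get_image(name): name is "scene" or "top"; returns a dict with "color" (384x512x3 uint8, blue, green, red), "camera_matrix" (3x3 intrinsics, pixels), "distortion" ([k1, k2, p1, p2, k3] as OpenCV has them; the pictures are not rectified), "rvec" (rotation vector, rad) and "tvec" (3), from world to camera coordinates, as OpenCV has them. Camera axes: x right, y down, z forward; pixel columns grow to the right and rows downward; lengths in m; the calibration is good to about 2 mm. A picture is of the moment at which its call begins. There is no depth.
- env.close_job(): hands the job in, once; it reports no verdict.
The state is a dict: "time_s": time; "q": joint angles; "qvel": joint speeds; "joint_efforts": joint torques, N m; "position": TCP position; "tool_rot": TCP orientation; "ft_force": force on the tool from outside, world axes, zero at the start; "wrist_torque": the same for the moment, N m; "grip_width": finger opening in m.
Only numpy, scipy, OpenCV 4.12 (cv2) and the standard library are available. Lean on these libraries where they do the work, as an engineer would, in place of code of your own. Each camera call takes 0.05 s, during which the arm holds its last target. There are 200 camera calls.

## Working session

There is one attempt and no reset: what is moved stays moved. The work goes in short steps, Python scripts to look and compute and a tool call to move; the robot and the scene stay as the last step left them, time stands still between calls to the robot, and variables do not carry over. Pictures are saved under pics/ and viewed, about 8 in all and at most 12, crops included, and the job is handed in when it is done.

Besides the shell and the picture viewer there is one more tool, called after "Emit:" as a command line: name --argument value ..., lists and objects as JSON in quotes. step_arm: Moves the arm, as the interface text tells. Its arguments: {"type":"object","properties":{"increments":{"type":"array"},"newtons":{"type":"number"}},"required":["increments"]}

```bash
mkdir -p pics && python3 - <<'E'
from rig import env
import cv2,pickle
o=env.observe();print(o)
d={}
for n in("scene","top"):
    g=env.get_image(n);d[n]=g
    print(n,g["camera_matrix"].tolist(),g["distortion"],g["rvec"],g["tvec"])
    cv2.imwrite(f"pics/{n}0.png",cv2.resize(g["color"],(800,600),interpolation=cv2.INTER_CUBIC))
pickle.dump(d,open("cam.pkl","wb"))
E
```

```text
{'time_s': 0.0, 'q': array([-7.76530438e+01,  2.18406073e+01,  7.43863263e+01, -1.14829824e-03,
        8.38594482e+01, -1.23347758e+01]), 'qvel': array([-0.08287288,  0.00858062, -0.10769907,  0.13032022,  0.04598553,
       -0.03239524]), 'joint_efforts': array([-7.64628148e-04, -4.48467457e+01, -2.31280231e+01, -1.98432772e-04,
        4.76850400e-03,  4.60029327e-06]), 'position': array([ 0.22966065, -0.49969555,  0.40410592]), 'tool_rot': array([[ 4.17579096e-01, -9.08640513e-01, -3.41847141e-04],
       [-9.08639377e-01, -4.17579126e-01,  1.46851384e-03],
       [-1.47709940e-03, -3.02604908e-04, -9.99998863e-01]]), 'ft_force': array([ 0.04757875,  0.28455986, -1.0048816 ]), 'wrist_torque': array([ 0.00130046, -0.01066992, -0.0142134 ]), 'grip_width': 0.0851196146128177}
scene [[498.2958892529192, 0.0, 258.77525657040246], [0.0, 498.2958892529192, 185.0380902386511], [0.0, 0.0, 1.0]] [-0.13128881  0.          0.          0.          0.        ] [ 1.07934295  2.38231919 -1.05416322] [ 0.34439798 -0.24683714  1.65575234]
top [[497.63717605976257, 0.0, 249.44319970471093], [0.0, 497.63717605976257, 195.03368274230425], [0.0, 0.0, 1.0]] [-0.18352288  0.          0.          0.          0.        ] [ 2.14988562 -2.1125277   0.20011805] [0.01496734 0.56846062 1.32337123]
```

View pics/top0.png

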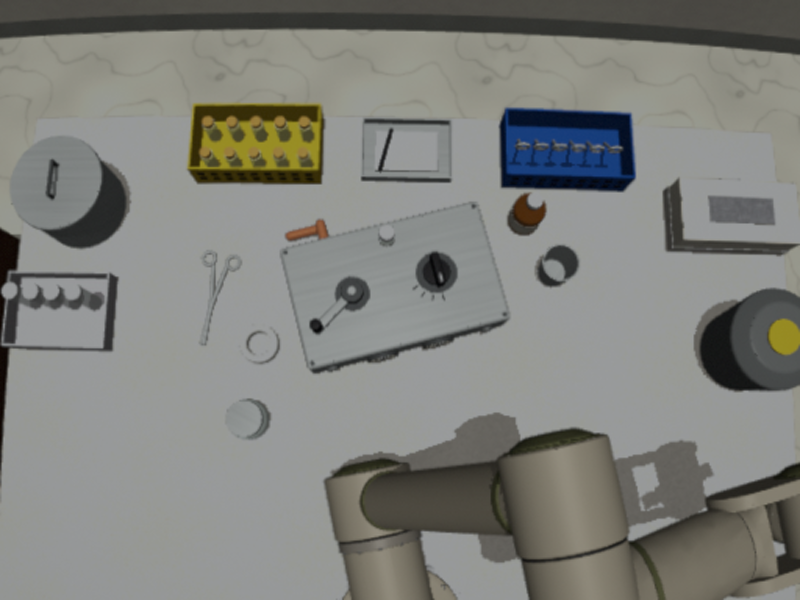

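View pics/scene0.png

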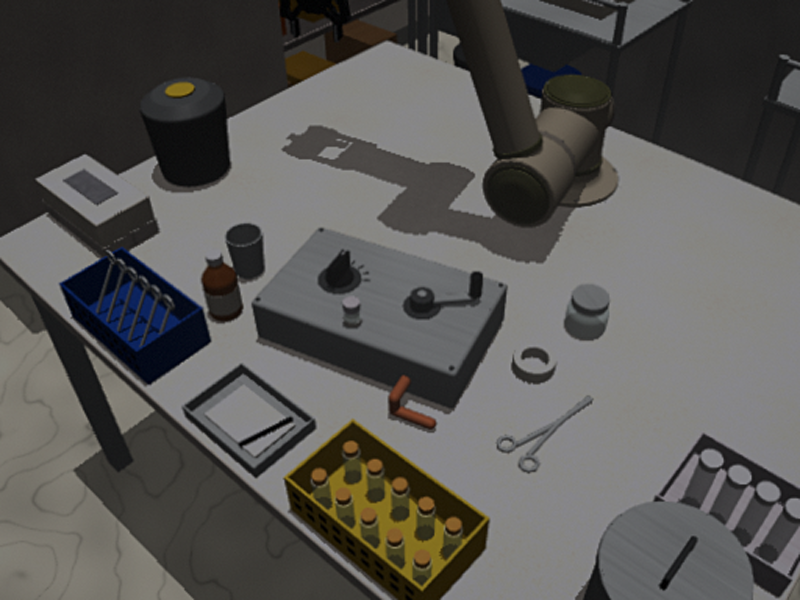

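The top view shows the box with deck corners at about (281,249), (475,203), (508,317) and (312,371). The hub is at (351,291), the knob at (316,325), the selector at (436,271) and the vial at (387,233). The scene view agrees. Next I'll zoom in for precision.

```bash
cat > h.py <<'E'
import numpy as np,cv2,pickle
def ray(g,px,z):
    "pixel (512x384) to world point at height z"
    R=cv2.Rodrigues(g["rvec"])[0]
    u=cv2.undistortPoints(np.array([[px]],float),g["camera_matrix"],g["distortion"])[0,0]
    d=R.T@np.array([u[0],u[1],1]);c=-R.T@np.ravel(g["tvec"])
    return c+d*(z-c[2])/d[2]
def proj(g,P): return cv2.projectPoints(np.array(P,float),g["rvec"],g["tvec"],g["camera_matrix"],g["distortion"])[0][:,0]
def boxpts(p,P):
    x,y,a=p;P=np.array(P,float);c,s=np.cos(a),np.sin(a)
    return np.c_[x+c*P[:,0]-s*P[:,1],y+s*P[:,0]+c*P[:,1],P[:,2]]
E
python3 - <<'E'
from h import *
from scipy.optimize import least_squares
d=pickle.load(open("cam.pkl","rb"));g=d["top"]
k=lambda a:(np.array(a,float)+.5)*.64-.5
C=[[.11,.18,.09],[.11,-.18,.09],[-.11,-.18,.09],[-.11,.18,.09]]
T=k([(281,249),(475,203),(508,317),(312,371)])
# scene: back-right(-y,+x) etc
S=k([(445,402-32),(256,300),(321,230),(506,287)])
f=lambda p:np.r_[(proj(g,boxpts(p,C))-T).ravel(),(proj(d["scene"],boxpts(p,C))-S).ravel()[2:]]
r=least_squares(f,[.6,0,.2]);p=r.x;print(p,np.degrees(p[2]),np.round(r.fun,1))
r2=least_squares(lambda p:(proj(g,boxpts(p,C))-T).ravel(),p);print("top only",r2.x)
for q,z in(((351,291),.115),((436,271),.133),((316,325),.148)):
    w=ray(g,k(q),z);v=w[:2]-p[:2];c,s=np.cos(p[2]),np.sin(p[2]);print(w,"box",c*v[0]+s*v[1],-s*v[0]+c*v[1])
im=g["color"][110:250,160:340];cv2.imwrite("pics/crop.png",cv2.resize(im,None,fx=4.4,fy=4.2857,interpolation=cv2.INTER_CUBIC))
E
```

```text
[0.59917351 0.02070943 0.26947993] 15.440062886065494 [-2.3 -0.2  0.5 -2.   1.4  1.  -3.6 -0.1 -3.9  0.3 -0.8 -3.7  2.2 -3.3]
top only [0.59854795 0.01792122 0.27540154]
[0.57936468 0.09169285 0.115     ] box -0.0001959959007242773 0.07369529979522085
[ 0.61261203 -0.05059742  0.133     ] box -0.006030520188353424 -0.07231109570149492
[0.5151223  0.14601432 0.148     ] box -0.047657820622358196 0.14315953604172307
```

View pics/crop.png

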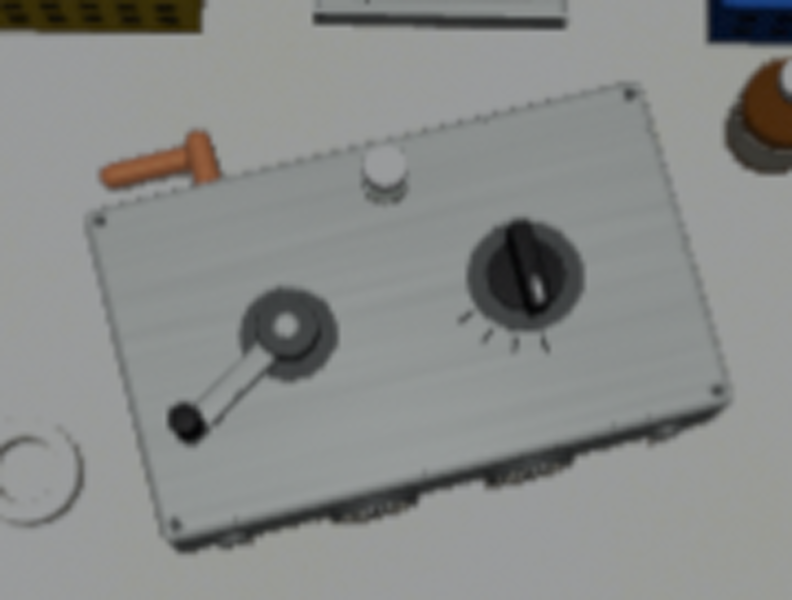

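The crop shows deck corners at (88,215), (637,85), (730,402) and (165,540), the hub top at (289,326), the knob top at (184,419) and the selector bar top at about (526,267). I'll refine with these.

```bash
python3 - <<'E'
from h import *
from scipy.optimize import least_squares
d=pickle.load(open("cam.pkl","rb"));g=d["top"]
k=lambda a:np.array([160,110])+(np.array(a,float)+.5)/[4.4,4.2857]-.5
C=[[.11,.18,.09],[.11,-.18,.09],[-.11,-.18,.09],[-.11,.18,.09],[0,.075,.115],[0,-.075,.133]]
T=k([(88,215),(637,85),(730,402),(165,540),(289,326),(526,267)])
r=least_squares(lambda p:(proj(g,boxpts(p,C))-T).ravel(),[.6,.02,.27]);p=r.x;print(p,np.degrees(p[2]),np.round(r.fun,1))
H=boxpts(p,C[4:]);print("axes",H)
w=ray(g,k((184,419)),.148);v=w-H[0];print(w,np.hypot(v[0],v[1]),np.degrees(np.arctan2(v[1],v[0])))
# scene check
K=np.array([w,H[0],H[1]]);print(((proj(d["scene"],K)+.5)/.64-.5).round(0))
E
```

```text
[0.59871734 0.01893581 0.26407608] 15.13044469163217 [-1.5 -1.   0.9 -1.3  1.4  0.9 -0.8  1.4 -0.7  0.5  0.8 -0.7]
axes [[ 0.57914103  0.09133587  0.115     ]
 [ 0.61829365 -0.05346424  0.133     ]]
[0.51621883 0.14765954 0.148     ] 0.08444856057306971 138.16726106683265
[[476. 272.]
 [422. 293.]
 [338. 257.]]
```

Emit:
step_arm --increments '[{"x": -2.93,"y": -3.32,"gripper": 4},{"x": -2.93,"y": -3.32},{"x": -2.93,"y": -3.32},{"x": -2.93,"y": -3.32},{"x": -2.93,"y": -3.32},{"x": -2.93,"y": -3.32},{"x": -2.93,"y": -3.32},{"x": -2.93,"y": -3.32},{"x": -2.93,"y": -3.32},{"x": -2.93,"y": -3.32},{"x": -2.93,"y": -3.32},{"x": -2.93,"y": -3.32},{"x": -2.93,"y": -3.32},{"x": -2.93,"y": -3.32},{"x": -2.93,"y": -3.32},{"x": -2.93,"y": -3.32}]'

```text
invalid input at $.increments[0]: expected keys x, y, z, wx, wy, wz, gripper
```

Emit:
step_arm --increments '[{"wz": -0.1415,"z": 0.5},{"wz": -0.1415,"z": 0.5},{"wz": -0.1415,"z": 0.5},{"wz": -0.1415,"z": 0.5},{"wz": -0.1415,"z": 0.5},{"wz": -0.1415,"z": 0.5},{"wz": -0.1415,"z": 0.5},{"wz": -0.1415,"z": 0.5},{"wz": -0.1415,"z": 0.5},{"wz": -0.1415,"z": 0.5},{"wz": -0.1415,"z": 0.5},{"wz": -0.1415,"z": 0.5},{"wz": -0.1415,"z": 0.5},{"wz": -0.1415,"z": 0.5},{"z": 0}]'

```text
invalid input at $.increments[0]: expected keys x, y, z, wx, wy, wz, gripper
```

```bash
cat > go.py <<'E'
import sys
from h import *
from rig import env
def rel(x,y,z,h):
    "remaining tool-frame shift (cm) and heading turn (wz rad) to world TCP x,y,z, heading h deg"
    o=env.observe();R=o["tool_rot"];e=R.T@(np.array([x,y,z])-o["position"])*100
    hd=np.degrees(np.arctan2(R[1,0],R[0,0]));dw=(h-hd+180)%360-180
    print("t",o["time_s"],"pos",o["position"].round(4),"head",hd.round(2),"tilt",R[:2,2].round(4),"F",o["ft_force"].round(1),"w",round(o["grip_width"],4),"shift cm",e.round(2),"wz",round(-np.radians(dw),4))
if __name__=="__main__": rel(*map(float,sys.argv[1:5]))
E
python3 go.py .5162 .1477 .285 48.2
python3 - <<'E'
from h import *;from rig import env
a=[cv2.resize(env.get_image(n)["color"][s],(400,400),interpolation=cv2.INTER_CUBIC) for n,s in(("top",np.s_[110:250,150:290]),("scene",np.s_[110:250,220:360]))]
cv2.imwrite("pics/p1.png",np.hstack(a))
E
```

```text
t 0.1 pos [ 0.2297 -0.4997  0.4042] head -65.32 tilt [-0.0003  0.0013] F [-0.2 -0.3  0.2] w 0.0852 shift cm [-46.85 -53.07  11.99] wz -1.9812
```

View pics/p1.png

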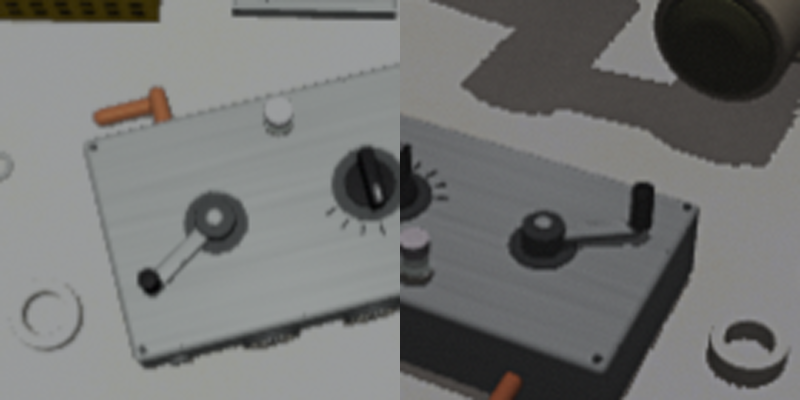

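The moves were refused because every row needs all keys. The picture shows the scene unchanged, with the arm still at its start. I'll send them again with full rows.

Emit:
step_arm --increments '[{"x": -2.93,"y": -3.32,"z": 0,"wx": 0,"wy": 0,"wz": 0,"gripper": 4},{"x": -2.93,"y": -3.32,"z": 0,"wx": 0,"wy": 0,"wz": 0,"gripper": 4},{"x": -2.93,"y": -3.32,"z": 0,"wx": 0,"wy": 0,"wz": 0,"gripper": 4},{"x": -2.93,"y": -3.32,"z": 0,"wx": 0,"wy": 0,"wz": 0,"gripper": 4},{"x": -2.93,"y": -3.32,"z": 0,"wx": 0,"wy": 0,"wz": 0,"gripper": 4},{"x": -2.93,"y": -3.32,"z": 0,"wx": 0,"wy": 0,"wz": 0,"gripper": 4},{"x": -2.93,"y": -3.32,"z": 0,"wx": 0,"wy": 0,"wz": 0,"gripper": 4},{"x": -2.93,"y": -3.32,"z": 0,"wx": 0,"wy": 0,"wz": 0,"gripper": 4},{"x": -2.93,"y": -3.32,"z": 0,"wx": 0,"wy": 0,"wz": 0,"gripper": 4},{"x": -2.93,"y": -3.32,"z": 0,"wx": 0,"wy": 0,"wz": 0,"gripper": 4},{"x": -2.93,"y": -3.32,"z": 0,"wx": 0,"wy": 0,"wz": 0,"gripper": 4},{"x": -2.93,"y": -3.32,"z": 0,"wx": 0,"wy": 0,"wz": 0,"gripper": 4},{"x": -2.93,"y": -3.32,"z": 0,"wx": 0,"wy": 0,"wz": 0,"gripper": 4},{"x": -2.93,"y": -3.32,"z": 0,"wx": 0,"wy": 0,"wz": 0,"gripper": 4},{"x": -2.93,"y": -3.32,"z": 0,"wx": 0,"wy": 0,"wz": 0,"gripper": 4},{"x": -2.93,"y": -3.32,"z": 0,"wx": 0,"wy": 0,"wz": 0,"gripper": 4}]' --newtons 20

```text
time_s: 1.8
position: [0.5169, 0.15, 0.4046]
tool_rot: [[0.418, -0.909, -0.0], [-0.909, -0.418, -0.0], [-0.0, 0.0, -1.0]]
ft_force: [0.3, -1.0, 0.6]
grip_width: 0.0398
```

Emit:
step_arm --increments '[{"x": 0,"y": 0,"z": 0.4,"wx": 0,"wy": 0,"wz": -0.1415,"gripper": 4},{"x": 0,"y": 0,"z": 0.4,"wx": 0,"wy": 0,"wz": -0.1415,"gripper": 4},{"x": 0,"y": 0,"z": 0.4,"wx": 0,"wy": 0,"wz": -0.1415,"gripper": 4},{"x": 0,"y": 0,"z": 0.4,"wx": 0,"wy": 0,"wz": -0.1415,"gripper": 4},{"x": 0,"y": 0,"z": 0.4,"wx": 0,"wy": 0,"wz": -0.1415,"gripper": 4},{"x": 0,"y": 0,"z": 0.4,"wx": 0,"wy": 0,"wz": -0.1415,"gripper": 4},{"x": 0,"y": 0,"z": 0.4,"wx": 0,"wy": 0,"wz": -0.1415,"gripper": 4},{"x": 0,"y": 0,"z": 0.4,"wx": 0,"wy": 0,"wz": -0.1415,"gripper": 4},{"x": 0,"y": 0,"z": 0.4,"wx": 0,"wy": 0,"wz": -0.1415,"gripper": 4},{"x": 0,"y": 0,"z": 0.4,"wx": 0,"wy": 0,"wz": -0.1415,"gripper": 4},{"x": 0,"y": 0,"z": 0.4,"wx": 0,"wy": 0,"wz": -0.1415,"gripper": 4},{"x": 0,"y": 0,"z": 0.4,"wx": 0,"wy": 0,"wz": -0.1415,"gripper": 4},{"x": 0,"y": 0,"z": 0.4,"wx": 0,"wy": 0,"wz": -0.1415,"gripper": 4},{"x": 0,"y": 0,"z": 0.4,"wx": 0,"wy": 0,"wz": -0.1415,"gripper": 4},{"x": 0,"y": 0,"z": 0,"wx": 0,"wy": 0,"wz": 0,"gripper": 4}]'

```text
time_s: 3.3
position: [0.5165, 0.148, 0.3482]
tool_rot: [[0.666, 0.746, -0.001], [0.746, -0.666, -0.0], [-0.001, -0.001, -1.0]]
ft_force: [-0.5, 0.7, 0.3]
grip_width: 0.0399
```

```bash
python3 go.py .5162 .1477 .285 48.2
python3 - <<'E'
from h import *;from rig import env
a=[cv2.resize(env.get_image(n)["color"][s],(400,400),interpolation=cv2.INTER_CUBIC) for n,s in(("top",np.s_[110:250,150:290]),("scene",np.s_[80:220,230:370]))]
cv2.imwrite("pics/p2.png",np.hstack(a))
E
```

```text
t 3.3 pos [0.5165 0.148  0.3482] head 48.25 tilt [-0.0013 -0.0001] F [-0.5  0.7  0.3] w 0.0399 shift cm [-0.04  0.01  6.32] wz 0.0009
```

View pics/p2.png

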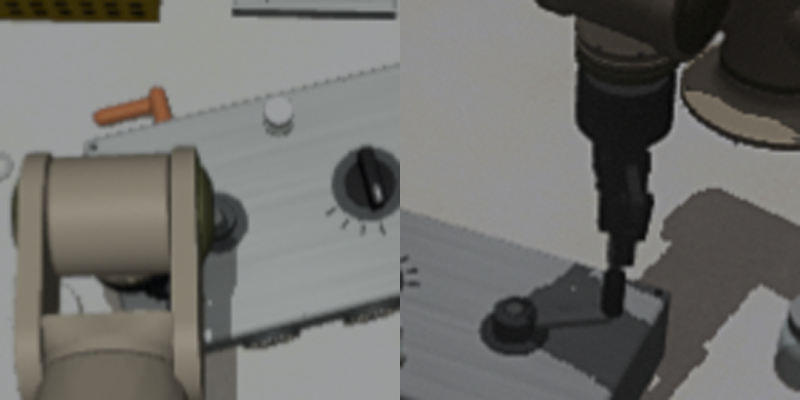

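The scene view shows the fingers centred above the knob, which is at about (612,290). Next I go down and narrow the jaws.

Emit:
step_arm --increments '[{"x": 0,"y": 0,"z": 0.8,"wx": 0,"wy": 0,"wz": 0,"gripper": 4},{"x": 0,"y": 0,"z": 0.8,"wx": 0,"wy": 0,"wz": 0,"gripper": 4},{"x": 0,"y": 0,"z": 0.8,"wx": 0,"wy": 0,"wz": 0,"gripper": 4},{"x": 0,"y": 0,"z": 0.8,"wx": 0,"wy": 0,"wz": 0,"gripper": 4},{"x": 0,"y": 0,"z": 0.8,"wx": 0,"wy": 0,"wz": 0,"gripper": 4},{"x": 0,"y": 0,"z": 0.8,"wx": 0,"wy": 0,"wz": 0,"gripper": 4},{"x": 0,"y": 0,"z": 0.8,"wx": 0,"wy": 0,"wz": 0,"gripper": 4},{"x": 0,"y": 0,"z": 0.2,"wx": 0,"wy": 0,"wz": 0,"gripper": 4},{"x": 0,"y": 0,"z": 0,"wx": 0,"wy": 0,"wz": 0,"gripper": 2.4},{"x": 0,"y": 0,"z": 0,"wx": 0,"wy": 0,"wz": 0,"gripper": 2.4},{"x": 0,"y": 0,"z": 0,"wx": 0,"wy": 0,"wz": 0,"gripper": 2.4}]'

```text
time_s: 4.5
position: [0.5166, 0.1481, 0.2911]
tool_rot: [[0.667, 0.745, 0.001], [0.745, -0.667, 0.0], [0.001, 0.001, -1.0]]
ft_force: [0.3, 0.5, 0.0]
grip_width: 0.0242
```

Emit:
step_arm --increments '[{"x": -0.148,"y": 0.001,"z": 0,"wx": 0,"wy": 0,"wz": -0.01745,"gripper": 2.4},{"x": -0.148,"y": 0.001,"z": 0,"wx": 0,"wy": 0,"wz": -0.01745,"gripper": 2.4},{"x": -0.148,"y": 0.001,"z": 0,"wx": 0,"wy": 0,"wz": -0.01745,"gripper": 2.4},{"x": -0.148,"y": 0.001,"z": 0,"wx": 0,"wy": 0,"wz": -0.01745,"gripper": 2.4},{"x": -0.148,"y": 0.001,"z": 0,"wx": 0,"wy": 0,"wz": -0.01745,"gripper": 2.4},{"x": -0.148,"y": 0.001,"z": 0,"wx": 0,"wy": 0,"wz": -0.01745,"gripper": 2.4}]'

```text
time_s: 5.1
position: [0.511, 0.1411, 0.291]
tool_rot: [[0.584, 0.812, 0.001], [0.812, -0.584, 0.0], [0.001, 0.001, -1.0]]
ft_force: [3.8, 3.7, 2.7]
grip_width: 0.0238
```

Emit:
step_arm --increments '[{"x": -0.297,"y": 0.005,"z": 0,"wx": 0,"wy": 0,"wz": -0.0349,"gripper": 2.4},{"x": -0.297,"y": 0.005,"z": 0,"wx": 0,"wy": 0,"wz": -0.0349,"gripper": 2.4},{"x": -0.297,"y": 0.005,"z": 0,"wx": 0,"wy": 0,"wz": -0.0349,"gripper": 2.4},{"x": -0.297,"y": 0.005,"z": 0,"wx": 0,"wy": 0,"wz": -0.0349,"gripper": 2.4},{"x": -0.297,"y": 0.005,"z": 0,"wx": 0,"wy": 0,"wz": -0.0349,"gripper": 2.4},{"x": -0.297,"y": 0.005,"z": 0,"wx": 0,"wy": 0,"wz": -0.0349,"gripper": 2.4}]'

```text
time_s: 5.7
position: [0.5022, 0.1256, 0.291]
tool_rot: [[0.402, 0.916, 0.001], [0.916, -0.402, 0.0], [0.001, 0.001, -1.0]]
ft_force: [3.7, 3.1, 1.0]
grip_width: 0.0242
```

```bash
cat > st.py <<'E'
from h import *
from rig import env
H=np.array([.57914,.09134])
o=env.observe();R=o["tool_rot"];v=o["position"][:2]-H;F=o["ft_force"]
print("t",round(o["time_s"],2),"r",np.hypot(*v).round(4),"theta",(np.degrees(np.arctan2(v[1],v[0]))%360).round(2),"head+90",((np.degrees(np.arctan2(R[1,0],R[0,0]))+90)%360).round(2),"z",o["position"][2].round(4),"Ftool",(R.T@F).round(1),"w",round(o["grip_width"],4))
E
python3 st.py
```

```text
t 5.7 r 0.0843 theta 156.01 head+90 156.3 z 0.291 Ftool [ 4.4  2.2 -0.9] w 0.0242
```

Emit:
step_arm --increments '[{"x": -0.297,"y": 0.005,"z": 0,"wx": 0,"wy": 0,"wz": -0.0349,"gripper": 2.4},{"x": -0.297,"y": 0.005,"z": 0,"wx": 0,"wy": 0,"wz": -0.0349,"gripper": 2.4},{"x": -0.297,"y": 0.005,"z": 0,"wx": 0,"wy": 0,"wz": -0.0349,"gripper": 2.4},{"x": -0.297,"y": 0.005,"z": 0,"wx": 0,"wy": 0,"wz": -0.0349,"gripper": 2.4},{"x": -0.297,"y": 0.005,"z": 0,"wx": 0,"wy": 0,"wz": -0.0349,"gripper": 2.4},{"x": -0.297,"y": 0.005,"z": 0,"wx": 0,"wy": 0,"wz": -0.0349,"gripper": 2.4},{"x": -0.297,"y": 0.005,"z": 0,"wx": 0,"wy": 0,"wz": -0.0349,"gripper": 2.4},{"x": -0.297,"y": 0.005,"z": 0,"wx": 0,"wy": 0,"wz": -0.0349,"gripper": 2.4},{"x": -0.297,"y": 0.005,"z": 0,"wx": 0,"wy": 0,"wz": -0.0349,"gripper": 2.4},{"x": -0.297,"y": 0.005,"z": 0,"wx": 0,"wy": 0,"wz": -0.0349,"gripper": 2.4},{"x": -0.297,"y": 0.005,"z": 0,"wx": 0,"wy": 0,"wz": -0.0349,"gripper": 2.4}]'

```text
time_s: 6.8
position: [0.495, 0.094, 0.2909]
tool_rot: [[0.03, 1.0, 0.001], [1.0, -0.03, 0.0], [0.0, 0.001, -1.0]]
ft_force: [3.1, 4.5, 1.6]
grip_width: 0.0237
```

```bash
python3 st.py
```

```text
t 6.8 r 0.0842 theta 178.21 head+90 178.29 z 0.2909 Ftool [ 4.6  2.9 -1.6] w 0.0237
```

Emit:
step_arm --increments '[{"x": -0.119,"y": 0.001,"z": 0,"wx": 0,"wy": 0,"wz": -0.014,"gripper": 2.4},{"x": -0.119,"y": 0.001,"z": 0,"wx": 0,"wy": 0,"wz": -0.014,"gripper": 2.4},{"x": -0.119,"y": 0.001,"z": 0,"wx": 0,"wy": 0,"wz": -0.014,"gripper": 2.4}]'

```text
time_s: 7.1
position: [0.4948, 0.0905, 0.2908]
tool_rot: [[-0.011, 1.0, -0.0], [1.0, 0.011, 0.0], [0.0, -0.0, -1.0]]
ft_force: [2.7, 5.0, 2.0]
grip_width: 0.0238
```

Emit:
step_arm --increments '[{"x": -0.119,"y": 0.001,"z": 0,"wx": 0,"wy": 0,"wz": -0.014,"gripper": 2.4},{"x": -0.119,"y": 0.001,"z": 0,"wx": 0,"wy": 0,"wz": -0.014,"gripper": 2.4},{"x": -0.119,"y": 0.001,"z": 0,"wx": 0,"wy": 0,"wz": -0.014,"gripper": 2.4}]'

```text
time_s: 7.4
position: [0.4949, 0.0869, 0.2907]
tool_rot: [[-0.053, 0.999, -0.0], [0.999, 0.053, 0.0], [0.0, -0.0, -1.0]]
ft_force: [2.2, 3.6, 2.8]
grip_width: 0.024
```

Emit:
step_arm --increments '[{"x": -0.119,"y": 0.001,"z": 0,"wx": 0,"wy": 0,"wz": -0.014,"gripper": 2.4},{"x": -0.119,"y": 0.001,"z": 0,"wx": 0,"wy": 0,"wz": -0.014,"gripper": 2.4},{"x": -0.119,"y": 0.001,"z": 0,"wx": 0,"wy": 0,"wz": -0.014,"gripper": 2.4}]'

```text
time_s: 7.7
position: [0.4952, 0.0833, 0.2907]
tool_rot: [[-0.095, 0.995, -0.0], [0.995, 0.095, 0.0], [0.0, -0.0, -1.0]]
ft_force: [1.5, 4.0, 2.5]
grip_width: 0.0243
```

Emit:
step_arm --increments '[{"x": -0.119,"y": 0.001,"z": 0,"wx": 0,"wy": 0,"wz": -0.014,"gripper": 2.4},{"x": -0.119,"y": 0.001,"z": 0,"wx": 0,"wy": 0,"wz": -0.014,"gripper": 2.4},{"x": -0.119,"y": 0.001,"z": 0,"wx": 0,"wy": 0,"wz": -0.014,"gripper": 2.4}]'

```text
time_s: 8.0
position: [0.4957, 0.0797, 0.2907]
tool_rot: [[-0.137, 0.991, -0.0], [0.991, 0.137, 0.0], [0.0, -0.0, -1.0]]
ft_force: [1.0, 5.1, 2.2]
grip_width: 0.0239
```

Emit:
step_arm --increments '[{"x": -0.119,"y": 0.001,"z": 0,"wx": 0,"wy": 0,"wz": -0.014,"gripper": 2.4},{"x": -0.119,"y": 0.001,"z": 0,"wx": 0,"wy": 0,"wz": -0.014,"gripper": 2.4},{"x": -0.119,"y": 0.001,"z": 0,"wx": 0,"wy": 0,"wz": -0.014,"gripper": 2.4}]'

```text
time_s: 8.3
position: [0.4962, 0.0762, 0.2907]
tool_rot: [[-0.178, 0.984, -0.0], [0.984, 0.178, 0.0], [0.0, -0.0, -1.0]]
ft_force: [1.3, 4.9, 2.4]
grip_width: 0.0235
```

Emit:
step_arm --increments '[{"x": -0.119,"y": 0.001,"z": 0,"wx": 0,"wy": 0,"wz": -0.014,"gripper": 2.4},{"x": -0.119,"y": 0.001,"z": 0,"wx": 0,"wy": 0,"wz": -0.014,"gripper": 2.4},{"x": -0.119,"y": 0.001,"z": 0,"wx": 0,"wy": 0,"wz": -0.014,"gripper": 2.4}]'

```text
time_s: 8.6
position: [0.4969, 0.0727, 0.2907]
tool_rot: [[-0.22, 0.976, -0.0], [0.976, 0.22, 0.0], [0.0, -0.0, -1.0]]
ft_force: [2.1, 5.1, 2.5]
grip_width: 0.0237
```

Emit:
step_arm --increments '[{"x": -0.119,"y": 0.001,"z": 0,"wx": 0,"wy": 0,"wz": -0.014,"gripper": 2.4},{"x": -0.119,"y": 0.001,"z": 0,"wx": 0,"wy": 0,"wz": -0.014,"gripper": 2.4},{"x": -0.119,"y": 0.001,"z": 0,"wx": 0,"wy": 0,"wz": -0.014,"gripper": 2.4}]'

```text
time_s: 8.9
position: [0.4978, 0.0692, 0.2907]
tool_rot: [[-0.26, 0.966, -0.0], [0.966, 0.26, 0.0], [0.0, -0.0, -1.0]]
ft_force: [1.5, 4.6, 2.2]
grip_width: 0.0242
```

Emit:
step_arm --increments '[{"x": -0.119,"y": 0.001,"z": 0,"wx": 0,"wy": 0,"wz": -0.014,"gripper": 2.4},{"x": -0.119,"y": 0.001,"z": 0,"wx": 0,"wy": 0,"wz": -0.014,"gripper": 2.4},{"x": -0.119,"y": 0.001,"z": 0,"wx": 0,"wy": 0,"wz": -0.014,"gripper": 2.4}]'

```text
time_s: 9.2
position: [0.4988, 0.0658, 0.2907]
tool_rot: [[-0.301, 0.954, -0.0], [0.954, 0.301, 0.0], [0.0, -0.0, -1.0]]
ft_force: [2.4, 5.6, 1.6]
grip_width: 0.0238
```

Emit:
step_arm --increments '[{"x": -0.119,"y": 0.001,"z": 0,"wx": 0,"wy": 0,"wz": -0.014,"gripper": 2.4},{"x": -0.119,"y": 0.001,"z": 0,"wx": 0,"wy": 0,"wz": -0.014,"gripper": 2.4},{"x": -0.119,"y": 0.001,"z": 0,"wx": 0,"wy": 0,"wz": -0.014,"gripper": 2.4}]'

```text
time_s: 9.5
position: [0.4998, 0.0632, 0.2907]
tool_rot: [[-0.34, 0.94, -0.0], [0.94, 0.34, 0.003], [0.003, 0.001, -1.0]]
ft_force: [1.7, 14.4, 2.1]
grip_width: 0.0239
```

Tool-x force jumped from about 4.5 N to 12.9 N, so that is the stop, lightly pressed. I open the jaws and lift off.

Emit:
step_arm --increments '[{"x": 0,"y": 0,"z": 0,"wx": 0,"wy": 0,"wz": 0,"gripper": 2.4}]'

```text
time_s: 9.6
position: [0.4998, 0.0632, 0.2907]
tool_rot: [[-0.34, 0.94, -0.0], [0.94, 0.34, 0.003], [0.003, 0.001, -1.0]]
ft_force: [1.8, 11.9, 1.7]
grip_width: 0.0239
```

Emit:
step_arm --increments '[{"x": 0.2,"y": 0,"z": 0,"wx": 0,"wy": 0,"wz": 0,"gripper": 4},{"x": 0,"y": 0,"z": 0,"wx": 0,"wy": 0,"wz": 0,"gripper": 4},{"x": 0,"y": 0,"z": 0,"wx": 0,"wy": 0,"wz": 0,"gripper": 4},{"x": 0,"y": 0,"z": -1,"wx": 0,"wy": 0,"wz": 0,"gripper": 4},{"x": 0,"y": 0,"z": -2,"wx": 0,"wy": 0,"wz": 0,"gripper": 4},{"x": 0,"y": 0,"z": -2,"wx": 0,"wy": 0,"wz": 0,"gripper": 4},{"x": 0,"y": 0,"z": -2,"wx": 0,"wy": 0,"wz": 0,"gripper": 4},{"x": 0,"y": 0,"z": -1,"wx": 0,"wy": 0,"wz": 0,"gripper": 4},{"x": 0,"y": 0,"z": 0,"wx": 0,"wy": 0,"wz": 0,"gripper": 4}]'

```text
time_s: 10.5
position: [0.4993, 0.0643, 0.3721]
tool_rot: [[-0.339, 0.941, 0.003], [0.941, 0.339, -0.0], [-0.001, 0.002, -1.0]]
ft_force: [0.1, 0.5, -0.4]
grip_width: 0.0398
```

```bash
python3 st.py; python3 go.py .6183 -.0535 .275 105.1
```

```text
t 10.5 r 0.0843 theta 198.71 head+90 199.83 z 0.3721 Ftool [0.4 0.3 0.4] w 0.0398
t 10.5 pos [0.4993 0.0643 0.3721] head 109.83 tilt [ 0.0028 -0.0005] F [ 0.1  0.5 -0.4] w 0.0398 shift cm [-15.11   7.18   9.75] wz 0.0826
```

Emit:
step_arm --increments '[{"x": -2.52,"y": 1.2,"z": 0,"wx": 0,"wy": 0,"wz": 0,"gripper": 4},{"x": -2.52,"y": 1.2,"z": 0,"wx": 0,"wy": 0,"wz": 0,"gripper": 4},{"x": -2.52,"y": 1.2,"z": 0,"wx": 0,"wy": 0,"wz": 0,"gripper": 4},{"x": -2.52,"y": 1.2,"z": 0,"wx": 0,"wy": 0,"wz": 0,"gripper": 4},{"x": -2.52,"y": 1.2,"z": 0,"wx": 0,"wy": 0,"wz": 0,"gripper": 4},{"x": -2.52,"y": 1.2,"z": 0,"wx": 0,"wy": 0,"wz": 0.0826,"gripper": 4},{"x": 0,"y": 0,"z": 1,"wx": 0,"wy": 0,"wz": 0,"gripper": 4},{"x": 0,"y": 0,"z": 1,"wx": 0,"wy": 0,"wz": 0,"gripper": 4},{"x": 0,"y": 0,"z": 0,"wx": 0,"wy": 0,"wz": 0,"gripper": 4}]'

```text
time_s: 11.4
position: [0.6177, -0.0527, 0.3483]
tool_rot: [[-0.262, 0.965, -0.005], [0.965, 0.262, 0.001], [0.003, -0.004, -1.0]]
ft_force: [-1.0, -0.2, -0.1]
grip_width: 0.0402
```

```bash
python3 go.py .6183 -.0535 .282 105.1
python3 - <<'E'
from h import *;from rig import env
a=[cv2.resize(env.get_image(n)["color"][s],(400,400),interpolation=cv2.INTER_CUBIC) for n,s in(("top",np.s_[110:250,150:290]),("scene",np.s_[100:240,180:320]))]
cv2.imwrite("pics/p3.png",np.hstack(a))
E
```

```text
t 11.4 pos [ 0.6177 -0.0527  0.3483] head 105.17 tilt [-0.0048  0.0014] F [-1.  -0.2 -0.1] w 0.0402 shift cm [-0.11  0.07  6.63] wz 0.0013
```

View pics/p3.png

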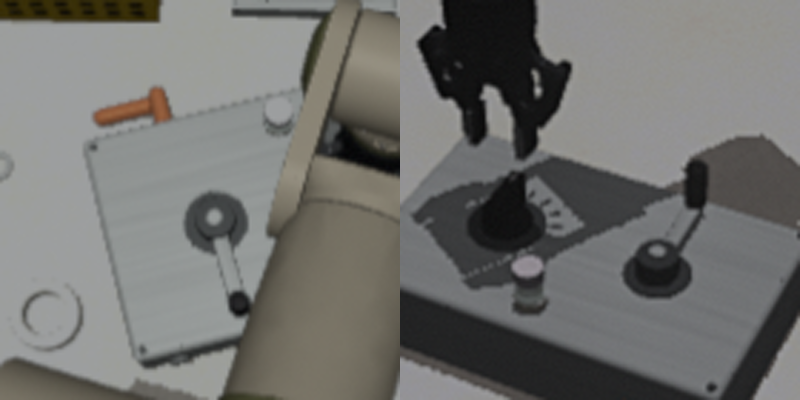

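The lever now stands at about 198°, with the knob at (238,303) in the left crop. The fingers straddle the selector bar, so I descend.

Emit:
step_arm --increments '[{"x": -0.05,"y": 0.03,"z": 1,"wx": 0,"wy": 0,"wz": 0,"gripper": 4},{"x": -0.05,"y": 0.03,"z": 1,"wx": 0,"wy": 0,"wz": 0,"gripper": 4},{"x": 0,"y": 0,"z": 1,"wx": 0,"wy": 0,"wz": 0,"gripper": 4},{"x": 0,"y": 0,"z": 1,"wx": 0,"wy": 0,"wz": 0,"gripper": 4},{"x": 0,"y": 0,"z": 1,"wx": 0,"wy": 0,"wz": 0,"gripper": 4},{"x": 0,"y": 0,"z": 1,"wx": 0,"wy": 0,"wz": 0,"gripper": 4},{"x": 0,"y": 0,"z": 0.6,"wx": 0,"wy": 0,"wz": 0,"gripper": 4},{"x": 0,"y": 0,"z": 0,"wx": 0,"wy": 0,"wz": 0,"gripper": 2.4},{"x": 0,"y": 0,"z": 0,"wx": 0,"wy": 0,"wz": 0,"gripper": 2.4}]'

```text
time_s: 12.4
position: [0.6193, -0.0542, 0.2849]
tool_rot: [[-0.261, 0.965, 0.0], [0.965, 0.261, -0.0], [-0.0, 0.0, -1.0]]
ft_force: [0.4, -0.4, 0.1]
grip_width: 0.024
```

```bash
python3 go.py .6183 -.0535 .282 105.1; python3 -c "
from rig import env;print(env.observe()['wrist_torque'])"
```

```text
t 12.4 pos [ 0.6193 -0.0542  0.2849] head 105.1 tilt [ 0.0004 -0.0001] F [ 0.4 -0.4  0.1] w 0.024 shift cm [ 0.1  -0.07  0.29] wz 0.0
[ 0.01861226 -0.02002511 -0.02936464]
```

Emit:
step_arm --increments '[{"x": 0,"y": 0,"z": 0.2,"wx": 0,"wy": 0,"wz": 0,"gripper": 1},{"x": 0,"y": 0,"z": 0,"wx": 0,"wy": 0,"wz": 0,"gripper": 1},{"x": 0,"y": 0,"z": 0,"wx": 0,"wy": 0,"wz": 0,"gripper": 1},{"x": 0,"y": 0,"z": 0,"wx": 0,"wy": 0,"wz": 0,"gripper": 1}]' --newtons 20

```text
time_s: 12.8
position: [0.6189, -0.0529, 0.2842]
tool_rot: [[-0.261, 0.965, 0.001], [0.965, 0.261, 0.002], [0.002, 0.002, -1.0]]
ft_force: [-3.6, 7.5, 8.7]
grip_width: 0.0134
```

```bash
cat > s2.py <<'E'
from h import *
from rig import env
o=env.observe();R=o["tool_rot"]
print("t",round(o["time_s"],2),o["position"].round(4),"turn rad",np.radians(105.1-np.degrees(np.arctan2(R[1,0],R[0,0]))).round(4),"Ftool",(R.T@o["ft_force"]).round(1),"Ttool",(R.T@o["wrist_torque"]).round(3),"w",round(o["grip_width"],4))
E
python3 s2.py
```

```text
t 12.8 [ 0.6189 -0.0529  0.2842] turn rad -0.0009 Ftool [ 8.2 -1.5 -8.6] Ttool [ 0.188  1.39  -0.067] w 0.0134
```

Emit:
step_arm --increments '[{"x": 0.15,"y": 0,"z": -0.2,"wx": 0,"wy": 0,"wz": 0,"gripper": 1},{"x": 0,"y": 0,"z": 0,"wx": 0,"wy": 0,"wz": 0,"gripper": 1}]'

```text
time_s: 13.0
position: [0.6189, -0.0525, 0.2843]
tool_rot: [[-0.261, 0.965, 0.0], [0.965, 0.261, 0.0], [0.0, 0.0, -1.0]]
ft_force: [2.9, 2.0, -6.6]
grip_width: 0.0138
```

```bash
python3 s2.py
```

```text
t 13.0 [ 0.6189 -0.0525  0.2843] turn rad -0.0003 Ftool [1.2 3.3 6.6] Ttool [-0.773  0.143 -0.066] w 0.0138
```

Emit:
step_arm --increments '[{"x": 0,"y": 0,"z": 0.1,"wx": 0,"wy": 0,"wz": 0.02,"gripper": 1},{"x": 0,"y": 0,"z": 0,"wx": 0,"wy": 0,"wz": 0.02,"gripper": 1},{"x": 0,"y": 0,"z": 0,"wx": 0,"wy": 0,"wz": 0.02,"gripper": 1}]'

```text
time_s: 13.3
position: [0.6188, -0.0525, 0.2843]
tool_rot: [[-0.201, 0.98, 0.001], [0.98, 0.201, 0.0], [0.0, 0.001, -1.0]]
ft_force: [1.9, 4.9, 2.7]
grip_width: 0.0133
```

```bash
python3 s2.py
```

```text
t 13.3 [ 0.6188 -0.0525  0.2843] turn rad 0.0616 Ftool [ 4.4  2.9 -2.6] Ttool [-0.39   0.762 -0.105] w 0.0133
```

Torque is 0.1 N·m, which is friction only. Next I go just past the lock angle.

Emit:
step_arm --increments '[{"x": 0.03,"y": 0.03,"z": 0,"wx": 0,"wy": 0,"wz": 0.02,"gripper": 1},{"x": 0,"y": 0,"z": 0,"wx": 0,"wy": 0,"wz": 0.02,"gripper": 1},{"x": 0,"y": 0,"z": 0,"wx": 0,"wy": 0,"wz": 0.02,"gripper": 1}]'

```text
time_s: 13.6
position: [0.619, -0.0524, 0.2842]
tool_rot: [[-0.141, 0.99, 0.001], [0.99, 0.141, -0.0], [-0.0, 0.001, -1.0]]
ft_force: [-1.1, 4.4, 5.3]
grip_width: 0.0136
```

```bash
python3 s2.py
```

```text
t 13.6 [ 0.619  -0.0524  0.2842] turn rad 0.1217 Ftool [ 4.5 -0.5 -5.3] Ttool [-0.033  0.654 -0.112] w 0.0136
```

Emit:
step_arm --increments '[{"x": 0.03,"y": 0,"z": -0.1,"wx": 0,"wy": 0,"wz": 0.04,"gripper": 1},{"x": 0,"y": 0,"z": 0,"wx": 0,"wy": 0,"wz": 0.04,"gripper": 1},{"x": 0,"y": 0,"z": 0,"wx": 0,"wy": 0,"wz": 0.04,"gripper": 1},{"x": 0,"y": 0,"z": 0,"wx": 0,"wy": 0,"wz": 0.04,"gripper": 1},{"x": 0,"y": 0,"z": 0,"wx": 0,"wy": 0,"wz": 0.04,"gripper": 1},{"x": 0,"y": 0,"z": 0,"wx": 0,"wy": 0,"wz": 0.04,"gripper": 1},{"x": 0,"y": 0,"z": 0,"wx": 0,"wy": 0,"wz": 0.04,"gripper": 1},{"x": 0,"y": 0,"z": 0,"wx": 0,"wy": 0,"wz": 0.04,"gripper": 1},{"x": 0,"y": 0,"z": 0,"wx": 0,"wy": 0,"wz": 0.04,"gripper": 1},{"x": 0,"y": 0,"z": 0,"wx": 0,"wy": 0,"wz": 0.04,"gripper": 1}]'

```text
time_s: 14.6
position: [0.619, -0.0523, 0.2843]
tool_rot: [[0.256, 0.967, -0.0], [0.967, -0.256, -0.0], [-0.0, -0.0, -1.0]]
ft_force: [2.0, 1.9, -0.9]
grip_width: 0.0136
```

```bash
python3 s2.py
```

```text
t 14.6 [ 0.619  -0.0523  0.2843] turn rad 0.5226 Ftool [2.4 1.4 0.9] Ttool [-0.308  0.53  -0.135] w 0.0136
```

Emit:
step_arm --increments '[{"x": 0,"y": 0,"z": 0,"wx": 0,"wy": 0,"wz": 0.04,"gripper": 1},{"x": 0,"y": 0,"z": 0,"wx": 0,"wy": 0,"wz": 0.04,"gripper": 1},{"x": 0,"y": 0,"z": 0,"wx": 0,"wy": 0,"wz": 0.04,"gripper": 1},{"x": 0,"y": 0,"z": 0,"wx": 0,"wy": 0,"wz": 0.04,"gripper": 1},{"x": 0,"y": 0,"z": 0,"wx": 0,"wy": 0,"wz": 0.04,"gripper": 1},{"x": 0,"y": 0,"z": 0,"wx": 0,"wy": 0,"wz": 0.04,"gripper": 1},{"x": 0,"y": 0,"z": 0,"wx": 0,"wy": 0,"wz": 0.04,"gripper": 1},{"x": 0,"y": 0,"z": 0,"wx": 0,"wy": 0,"wz": 0.04,"gripper": 1},{"x": 0,"y": 0,"z": 0,"wx": 0,"wy": 0,"wz": 0.04,"gripper": 1},{"x": 0,"y": 0,"z": 0,"wx": 0,"wy": 0,"wz": 0.04,"gripper": 1},{"x": 0,"y": 0,"z": 0,"wx": 0,"wy": 0,"wz": 0.04,"gripper": 1},{"x": 0,"y": 0,"z": 0,"wx": 0,"wy": 0,"wz": 0.04,"gripper": 1}]'

```text
time_s: 15.8
position: [0.6191, -0.0522, 0.2843]
tool_rot: [[0.674, 0.739, -0.0], [0.739, -0.674, -0.0], [-0.0, -0.0, -1.0]]
ft_force: [2.8, 2.3, -1.3]
grip_width: 0.0137
```

```bash
python3 s2.py
```

```text
t 15.8 [ 0.6191 -0.0522  0.2843] turn rad 1.0026 Ftool [3.6 0.5 1.3] Ttool [-0.036  0.668 -0.139] w 0.0137
```

Emit:
step_arm --increments '[{"x": 0.03,"y": 0,"z": 0,"wx": 0,"wy": 0,"wz": 0.02,"gripper": 1},{"x": 0,"y": 0,"z": 0,"wx": 0,"wy": 0,"wz": 0.02,"gripper": 1},{"x": 0,"y": 0,"z": 0,"wx": 0,"wy": 0,"wz": 0.02,"gripper": 1},{"x": 0,"y": 0,"z": 0,"wx": 0,"wy": 0,"wz": 0.02,"gripper": 1},{"x": 0,"y": 0,"z": 0,"wx": 0,"wy": 0,"wz": 0.02,"gripper": 1},{"x": 0,"y": 0,"z": 0,"wx": 0,"wy": 0,"wz": 0.01,"gripper": 1},{"x": 0,"y": 0,"z": 0,"wx": 0,"wy": 0,"wz": 0.01,"gripper": 1}]'

```text
time_s: 16.5
position: [0.6192, -0.0521, 0.2844]
tool_rot: [[0.756, 0.655, -0.0], [0.655, -0.756, -0.0], [-0.001, -0.0, -1.0]]
ft_force: [4.4, -2.3, -8.0]
grip_width: 0.0137
```

```bash
python3 s2.py
```

```text
t 16.5 [ 0.6192 -0.0521  0.2844] turn rad 1.1208 Ftool [1.8 4.6 8. ] Ttool [-0.628  0.278 -0.083] w 0.0137
```

Emit:
step_arm --increments '[{"x": 0,"y": 0,"z": 0.1,"wx": 0,"wy": 0,"wz": 0.01,"gripper": 1},{"x": 0,"y": 0,"z": 0,"wx": 0,"wy": 0,"wz": 0.01,"gripper": 1},{"x": 0,"y": 0,"z": 0,"wx": 0,"wy": 0,"wz": 0.01,"gripper": 1}]'

```text
time_s: 16.8
position: [0.6191, -0.052, 0.2843]
tool_rot: [[0.775, 0.632, 0.0], [0.632, -0.775, -0.001], [-0.0, 0.001, -1.0]]
ft_force: [-0.3, -1.7, 0.8]
grip_width: 0.0138
```

```bash
python3 s2.py
```

```text
t 16.8 [ 0.6191 -0.052   0.2843] turn rad 1.1508 Ftool [-1.3  1.1 -0.8] Ttool [-0.31  -0.344 -0.099] w 0.0138
```

Torque is still only friction, so I go on in 0.01 rad rows to feel for the end.

Emit:
step_arm --increments '[{"x": 0,"y": 0,"z": 0,"wx": 0,"wy": 0,"wz": 0.01,"gripper": 1},{"x": 0,"y": 0,"z": 0,"wx": 0,"wy": 0,"wz": 0.01,"gripper": 1}]'

```text
time_s: 17.0
position: [0.6191, -0.052, 0.2843]
tool_rot: [[0.788, 0.616, 0.0], [0.616, -0.788, -0.001], [0.0, 0.001, -1.0]]
ft_force: [-1.2, -2.3, 3.5]
grip_width: 0.0136
```

```bash
python3 s2.py
```

```text
t 17.0 [ 0.6191 -0.052   0.2843] turn rad 1.1708 Ftool [-2.4  1.1 -3.5] Ttool [-0.32  -0.465 -0.122] w 0.0136
```

Emit:
step_arm --increments '[{"x": 0,"y": 0,"z": 0,"wx": 0,"wy": 0,"wz": 0.01,"gripper": 1},{"x": 0,"y": 0,"z": 0,"wx": 0,"wy": 0,"wz": 0.01,"gripper": 1}]'

```text
time_s: 17.2
position: [0.6191, -0.052, 0.2842]
tool_rot: [[0.8, 0.6, 0.0], [0.6, -0.8, -0.001], [-0.0, 0.001, -1.0]]
ft_force: [-1.6, -4.4, 6.0]
grip_width: 0.0136
```

```bash
python3 s2.py
```

```text
t 17.2 [ 0.6191 -0.052   0.2842] turn rad 1.1908 Ftool [-3.9  2.6 -6. ] Ttool [-0.274 -0.687 -0.109] w 0.0136
```

Emit:
step_arm --increments '[{"x": -0.03,"y": 0,"z": -0.1,"wx": 0,"wy": 0,"wz": 0.01,"gripper": 1},{"x": 0,"y": 0,"z": 0,"wx": 0,"wy": 0,"wz": 0.005,"gripper": 1}]'

```text
time_s: 17.4
position: [0.6191, -0.0521, 0.2843]
tool_rot: [[0.809, 0.588, 0.0], [0.588, -0.809, 0.0], [0.0, 0.0, -1.0]]
ft_force: [1.7, -4.1, -2.5]
grip_width: 0.0136
```

```bash
python3 s2.py
```

```text
t 17.4 [ 0.6191 -0.0521  0.2843] turn rad 1.2056 Ftool [-1.   4.3  2.5] Ttool [-0.775 -0.001 -0.131] w 0.0136
```

That is 1.206 rad with no torque rise, so the end is reached to within its tolerance and never pushed. I release, lift, and move aside to check.

Emit:
step_arm --increments '[{"x": 0,"y": 0,"z": 0,"wx": 0,"wy": 0,"wz": 0,"gripper": 3.5},{"x": 0,"y": 0,"z": 0,"wx": 0,"wy": 0,"wz": 0,"gripper": 3.5},{"x": 0,"y": 0,"z": 0,"wx": 0,"wy": 0,"wz": 0,"gripper": 3.5},{"x": 0,"y": 0,"z": 0,"wx": 0,"wy": 0,"wz": 0,"gripper": 3.5},{"x": 0,"y": 0,"z": -1,"wx": 0,"wy": 0,"wz": 0,"gripper": 3.5},{"x": 0,"y": 0,"z": -2,"wx": 0,"wy": 0,"wz": 0,"gripper": 3.5},{"x": 0,"y": 0,"z": -3,"wx": 0,"wy": 0,"wz": 0,"gripper": 3.5},{"x": 0,"y": 0,"z": -3,"wx": 0,"wy": 0,"wz": 0,"gripper": 3.5},{"x": 0,"y": 0,"z": -3,"wx": 0,"wy": 0,"wz": 0,"gripper": 3.5}]'

```text
time_s: 18.3
position: [0.6186, -0.052, 0.4069]
tool_rot: [[0.808, 0.589, 0.001], [0.589, -0.808, -0.0], [0.001, 0.0, -1.0]]
ft_force: [0.2, 0.2, 0.1]
grip_width: 0.0347
```

Emit:
step_arm --increments '[{"x": -4,"y": 0,"z": 0,"wx": 0,"wy": 0,"wz": 0,"gripper": 3.5},{"x": -4,"y": 0,"z": 0,"wx": 0,"wy": 0,"wz": 0,"gripper": 3.5},{"x": -4,"y": 0,"z": 0,"wx": 0,"wy": 0,"wz": 0,"gripper": 3.5},{"x": -4,"y": 0,"z": 0,"wx": 0,"wy": 0,"wz": 0,"gripper": 3.5},{"x": -4,"y": 2,"z": 0,"wx": 0,"wy": 0,"wz": 0,"gripper": 3.5},{"x": -3,"y": 3,"z": 0,"wx": 0,"wy": 0,"wz": 0,"gripper": 3.5},{"x": -2,"y": 4,"z": 0,"wx": 0,"wy": 0,"wz": 0,"gripper": 3.5},{"x": -2,"y": 4,"z": 0,"wx": 0,"wy": 0,"wz": 0,"gripper": 3.5},{"x": -2,"y": 4,"z": 0,"wx": 0,"wy": 0,"wz": 0,"gripper": 3.5},{"x": -2,"y": 4,"z": 0,"wx": 0,"wy": 0,"wz": 0,"gripper": 3.5},{"x": 0,"y": 0,"z": 0,"wx": 0,"wy": 0,"wz": 0,"gripper": 3.5},{"x": 0,"y": 0,"z": 0,"wx": 0,"wy": 0,"wz": 0,"gripper": 3.5}]'

```text
time_s: 19.5
position: [0.4917, -0.4048, 0.4047]
tool_rot: [[0.809, 0.588, -0.0], [0.588, -0.809, 0.001], [0.0, -0.0, -1.0]]
ft_force: [-0.5, 0.4, -0.3]
grip_width: 0.0349
```

```bash
python3 s2.py
python3 - <<'E'
from h import *;from rig import env
a=[cv2.resize(env.get_image(n)["color"][s],(400,400),interpolation=cv2.INTER_CUBIC) for n,s in(("top",np.s_[110:270,130:380]),("top",np.s_[140:210,240:310]))]
cv2.imwrite("pics/p4.png",np.hstack(a))
E
```

```text
t 19.5 [ 0.4917 -0.4048  0.4047] turn rad 1.2059 Ftool [-0.2 -0.6  0.3] Ttool [ 0.002 -0.084 -0.028] w 0.0349
```

View pics/p4.png

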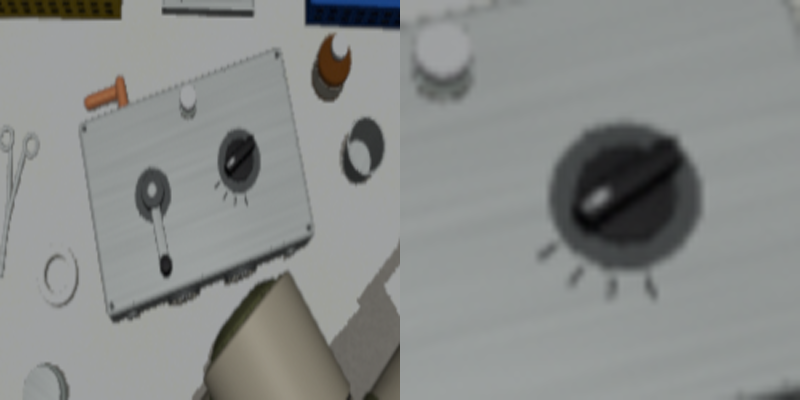

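The bar runs from (583,220) to (680,150) in the right crop, about −54° in the world. That is 69° (1.21 rad) clockwise of its start. The lever stands at its stop and the bystanders are where they were, so I hand in.

```bash
python3 -c "
from rig import env;print(env.close_job())"
```

```text
the job is handed in; nothing more can be done
None
```

The isolator lever is at its stop and the selector is turned fully clockwise. The job is handed in at about 19.5 s of the 72 s allowed; no verdict was reported.

- **Lever:** I swung it about 60° anticlockwise with loosely straddling jaws. Force at the handle ran at about 4.5 N, then rose to about 13 N at the stop, under the 22 N limit there. I backed off straight away.
- **Selector:** I gripped it at 20 N and turned it 1.206 rad. Torque stayed at friction level, about 0.1 N·m, past the lock angle and all the way round.
- **Last checks:** The final picture puts the bar about 69° (1.21 rad) from its start, matching the arm's own reading. It also shows the lever where I left it and the vial, cup, bottle, tape, forceps and jar apparently unmoved. The wrist force was near zero and the gripper was well clear.

**Not confirmed:** I felt no torque rise at the selector's end, so I did not press against it. That it reached its end rests on the angle only, which is well past the 1.08 rad needed.

My first two move calls were refused for missing keys. They moved nothing.

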